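# Slide the band mandrel under the hand press and seat the band

### The job

On the press bed, slide the brass mandrel that carries the steel band from its white ring into the yellow ring without lifting or tipping it, so that its whole foot lies inside the ring. Then pull the red-handled press lever all the way down so that the pad pushes the band fully home on the mandrel, and let the lever come back up. Leave the mandrel in the yellow ring, the rubber-topped block in its white ring, and everything else on the bench where it is.

Things in the scene. Friction and masses are not known exactly. Their poses are not given: they have to be found in the camera images.
- press: dark green cast-iron hand press, fixed; origin under the bed's centre, x towards the rear, y along the bed. Bed: flat plate 130 (x) by 440 mm (y), 12 mm thick, with painted rings, inner diameter 80, outer 88 mm: yellow at its centre, white at y = -140 and +140 mm. Rear base from x = 65 mm, 30 mm high; two hinge cheeks at x = 75 to 125 mm, y within 30 mm of the middle, 100 mm high.
- press_mark (a point): centre of the yellow ring, on the bed's top face (12 mm above the bench)
- lever_hinge (a point): axis of the lever's hinge (it runs along the press y), 100 mm behind the yellow ring's centre and 78 mm above the bench
- press_lever (a joint): lever angle, rad: 1.45 = its rest, nearly upright (a spring returns it there when let go); 0 = level, pointing to the press's -x (front), its pad on a fully seated band; decreases as it is pulled forward and down. Steel bar 18 mm wide, 10 mm thick; cream pad 36 mm across on its front/under face 100 mm from the hinge. About 7 N at the crossbar holds it level.
- lever_bar (a point): centre of the lever's red crossbar, a round bar 16 mm thick and 90 mm long along the press y; 180 mm from the hinge along the lever and, with the lever level, 10 mm above the hinge axis (with the lever upright: 10 mm behind it)
- carrier: brass mandrel on a round foot, loose, about 0.6 kg; origin at the centre of the foot's underside. Foot 64 mm across and 20 mm high, then a cone and a thin tapered mandrel to 58 mm height. It stands in one of the two white rings at the start. A steel molar band sits part-way down on its top.
- band (a joint): how far the band on the carrier stands above its seat, m: 0 is fully home (its top 59 mm above the carrier's underside); 5 to 7 mm at the start. It is held by friction. The band is a steel ring 15 mm across and 9 mm high.
- block: aluminium block with a black rubber dome, loose, in the other white ring; foot 64 mm across and 20 mm high, 43 mm high in all; origin at the centre of its underside. Stays there.
- splint: tinted blue horseshoe splint, loose, about 65 by 70 mm, 12 mm high; origin on its underside; leave alone
- seater: band seater, loose, cream handle and chrome shank along its x, 160 mm long, 13 mm high; leave alone
- dish: round aluminium pin dish, loose, 80 mm across, 16 mm high; origin at the centre of its underside; leave alone
- model: white plaster dental model, loose, 70 by 75 mm, 33 mm high; leave alone
There are look-alikes about, which are no part of the job. There is more than one size of the carrier; the one meant has the size given above.

How it is judged:
On the way, in this order (a step that is already met when the one before it is completed fails the run):
1. the mandrel's foot stands inside the yellow ring while the lever is still up and the band not yet pressed (horizontal distance between carrier and press_mark below 0.008 m and value of joint press_lever above 1.2 rad and value of joint band above 0.0035 m), for 0.2 s.
2. the lever is down and the band is home, the mandrel still in the yellow ring (horizontal distance between carrier and press_mark below 0.008 m and value of joint press_lever below 0.12 rad and value of joint band below 0.002 m), for 0.2 s.
At the end, for the whole second after the job is handed in: the mandrel stands upright and at rest on the bed within 8 mm of the yellow ring's centre (foot inside the ring), the band is within 2 mm of home, the lever is back up (above 1.25 rad), the block is within 15 mm of where it was and the splint, seater, dish and model within 30 mm (horizontal distance between carrier and press_mark below 0.008 m and value of joint band below 0.002 m and value of joint press_lever above 1.25 rad and angle between carrier's own z axis and vertical below 0.05 rad and z of carrier in the frame of press below 0.015 m and linear speed of carrier below 0.02 m/s and distance of block from where it was at the start of the episode below 0.015 m and distance of each of splint, seater, dish, model from where it was at the start of the episode below 0.03 m); the robot touches nothing.
It fails at once if the mandrel is lifted more than 6 mm off the bed (z of carrier in the frame of press above 0.018 m).
It fails at once if the mandrel is tipped or pushed off the bed (angle between carrier's own z axis and vertical above 0.2 rad or z of carrier in the frame of press below 0.006 m).
It fails at once if the rubber-topped block is pushed more than 15 mm (distance of block from where it was at the start of the episode above 0.015 m).
It fails at once if a bystander is moved more than 30 mm (distance of any of splint, seater, dish, model from where it was at the start of the episode above 0.03 m).
It also fails if it takes over 72 s, if anything falls off the work surface, if the arm or the gripper's body presses on something with over 40 N, if the wrist force passes 120 N, or if a joint passes its speed limit or range.

### The arm

A 6-joint arm with a two-finger parallel gripper is mounted at the origin on the work surface. World frame = base frame: x ahead of the robot, y to its left, z up, the work surface at z = 0. Lengths are in m, angles in rad, forces in N, time in s.
With the tool pointing down it reaches from about 0.375 to 0.9 m from the base axis. Payload 3.1 kg.
Tool frame: the origin (TCP) lies midway between the tips of the shut fingers; the grasp point (between the pads) lies 19 mm behind it; x points along the fingers, y is the direction in which the jaws open and shut, and the axes are right-handed (so a half turn about x gives the same grasp; the last joint's range is limited). The gripper opens to 87 mm and grips with 3 to 60 N. Pads are 19 mm wide; open, the fingers measure 117 mm over their backs; the gripper's body (75 mm by 190 mm) begins 51 mm behind the grasp point.
Start: joints at [1.083, 0.527, 1.433, -0, 1.181, -0.178], TCP at [0.19, 0.595, 0.223] pointing down, gripper open.
Joint ranges: [-3.08, 3.08], [-0.75, 2.2], [0.22, 2.44], [-1.43, 4.57], [0, 2.65], [-2.85, 2.85]. Speed limits (rad/s): [2.79, 2.79, 3.14, 3.14, 3.14, 3.14].

### API

Orientations are given as a unit quaternion [x, y, z, w].
In Python, from rig import get_obs, imaging, robot gives the robot as it stands.
- The arm moves only by the shell command python3 -m inch 'ROWS' [FORCE]. ROWS is JSON, a list of rows, each a list of 3 entries, a list of its own where there are three numbers: the finger opening in mm, from 0 to 87, then the shift along the tool's x, y, z in mm, then the turn, a rotation vector about the tool's x, y, z in degrees. In form: [[grip, [dx, dy, dz], [wx, wy, wz]], ...]. A call has 1 to 12 rows; each row shifts and turns the pose as measured when the row begins, along the tool's axes as they then stand; what a row does not reach is not made up. A row lasts 1/8 s, in which the tool goes at most 62.5 mm and 10.7 degrees, less where a joint would pass 70% of its speed; a pose out of reach is approached as far as the arm can. A call with a gripper value outside its range is refused whole. The fingers move at their own pace and stop on an object; FORCE is the grip in N (left out, the last holds). Time passes only in rows, so rows that do not move let the fingers close. It gives the time, the measured TCP pose, the force and the opening at its end, in the units of the state.
- get_obs(): the state, without advancing time (a new reading comes with each control period).
- imaging.camera(name): name is "side" or "top" or "wrist"; returns the picture (384x512x3 uint8, red, green, blue); there is no depth.
- imaging.camera_params(name): a dict with "camera_matrix" (3x3 intrinsics, pixels), "k1" (the pictures are not rectified: a ray, as slopes to the right and down, at radius r is drawn at 1 + k1 r^2 times it, then the intrinsics apply), "xyz" and "rotation" of the camera in the world. Camera axes: x right, y down, z forward; pixel columns grow to the right and rows downward; lengths in m; the calibration is good to about 2 mm. A picture is of the moment at which its call begins: read the wrist's pose just before it. camera_params takes no time and is no camera call; for the wrist camera it gives the pose at the moment of the call.
- robot.hand_in(): hands the job in, once; it reports no verdict.
Trained networks look in the newest picture that a camera, given by its name, has taken for a name from the list of things; names that differ only in an ending like _2 or _b are one class to them, and where a whole thing is asked for, a point or a joint stands for the part that bears it (a point fixed in the world has none). Each returns a list of dicts, best first, with "confidence" (0 to 1); they miss things now and then, are a little off and sometimes report something else, mostly with a low value. They report only what shows in the picture. A call takes as long as a camera call. They do not tell look-alikes from the thing itself.
- imaging.cut_out(camera, target): "pixels" (384x512 bool, what is visible of it) and "box" ([centre column, centre row, width, height] in pixels, round what is visible of it).
- imaging.tip_of(camera, target): "pixel" ([column, row] in pixels: a listed point, or the origin of a listed thing).
The state is a dict: "time": time; "q": joint angles; "joint_velocities": joint speeds; "joint_torque": joint torques, N m; "position": TCP position; "tool_rot": TCP orientation; "ft_force": force on the tool from outside, world axes, zero at the start; "moment": the same for the moment, N m; "grip_width": finger opening in m.
Only numpy, scipy, OpenCV 4.12 (cv2) and the standard library are available. Lean on these libraries where they do the work, as an engineer would, in place of code of your own. Each camera call takes 0.05 s, during which the arm holds its last target. There are 200 camera calls.

## Working session

There is one attempt and no reset: what is moved stays moved. The work goes in short steps, Python scripts to look and compute and a shell command to move; the robot and the scene stay as the last step left them, time stands still between calls to the robot, and variables do not carry over. Pictures are saved under pics/ and viewed, about 8 in all and at most 12, crops included, and the job is handed in when it is done.

```bash
mkdir -p pics
cat > h.py <<'E'
import numpy as np, cv2
from rig import get_obs, imaging, robot
from scipy.spatial.transform import Rotation as R
def rot(p):
    r=np.array(p["rotation"],float)
    return r if r.shape==(3,3) else R.from_quat(r).as_matrix()
def ray(p,px):
    K=np.array(p["camera_matrix"]); d=np.array([(px[0]-K[0,2])/K[0,0],(px[1]-K[1,2])/K[1,1]])
    s=d.copy()
    for _ in range(20): s=d/(1+p["k1"]*(s@s))
    return np.array(p["xyz"]), rot(p)@np.array([s[0],s[1],1])
def onz(p,px,z):
    o,d=ray(p,px); return o+d*(z-o[2])/d[2]
def proj(p,X):
    c=rot(p).T@(np.array(X)-np.array(p["xyz"])); s=c[:2]/c[2]; s=s*(1+p["k1"]*(s@s)); K=np.array(p["camera_matrix"])
    return np.array([K[0,0]*s[0]+K[0,2],K[1,1]*s[1]+K[1,2]])
def save(im,n): cv2.imwrite("pics/"+n,im[...,::-1])
E
python3 - <<'E'
from h import *
np.set_printoptions(precision=3,suppress=True)
ims=[]
for c in("top","side"):
    im=imaging.camera(c);p=imaging.camera_params(c);ims.append(im);save(im,c+"0.png");print(c,p)
    for t in ("carrier","press_mark","lever_hinge","lever_bar","block","splint","seater","dish","model","press"):
        for r in imaging.tip_of(c,t)[:3]:
            z={"press_mark":.012,"lever_hinge":.078,"carrier":.012,"block":.012}.get(t,0)
            print(c,t,round(r["confidence"],2),np.round(r["pixel"],1),onz(p,r["pixel"],z))
E
```

```text
top {'camera_matrix': array([[402.619,   0.   , 255.462],
       [  0.   , 402.619, 194.838],
       [  0.   ,   0.   ,   1.   ]]), 'k1': -0.025516608552597228, 'xyz': array([ 0.419, -0.018,  1.285]), 'rotation': array([-0.698,  0.715, -0.019,  0.03 ])}
top carrier 0.88 [255.3 243.7] [0.355 0.005 0.012]
top carrier 0.86 [233.5 199.5] [0.496 0.071 0.012]
top carrier 0.6 [181.3 185.4] [0.545 0.237 0.012]
top press_mark 0.82 [280.3 186.1] [ 0.535 -0.078  0.012]
top lever_hinge 0.88 [271.5 151.2] [ 0.636 -0.052  0.078]
top lever_bar 0.62 [274.3 147.1] [ 0.663 -0.063  0.   ]
top block 0.86 [322.  177.4] [ 0.56  -0.211  0.012]
top splint 0.68 [396.9 224.9] [ 0.404 -0.446  0.   ]
top seater 0.68 [105.1 214.7] [0.458 0.487 0.   ]
top dish 0.77 [407.4 157.7] [ 0.618 -0.49   0.   ]
top dish 0.52 [277.  186.5] [ 0.535 -0.068  0.   ]
top model 0.92 [104.3 149.7] [0.67 0.49 0.  ]
top press 0.57 [278.8 183.7] [ 0.544 -0.074  0.   ]
top press 0.49 [106.5 216.4] [0.453 0.482 0.   ]
side {'camera_matrix': array([[364.231,   0.   , 259.71 ],
       [  0.   , 364.231, 185.931],
       [  0.   ,   0.   
[... 187 characters left out ...]
side carrier 0.81 [240.3 178.6] [0.533 0.184 0.012]
side carrier 0.72 [221.7 228.4] [ 0.329 -0.016  0.012]
side press_mark 0.68 [285.5 213. ] [ 0.532 -0.073  0.012]
side lever_hinge 0.7 [305.4 181.5] [ 0.636 -0.047  0.078]
side lever_hinge 0.45 [309.4 131. ] [0.918 0.232 0.078]
side lever_bar 0.6 [310.8 134.4] [1.019 0.322 0.   ]
side lever_bar 0.5 [252.2 197.2] [0.509 0.076 0.   ]
side block 0.73 [322.4 230.4] [ 0.566 -0.205  0.012]
side splint 0.86 [344.8 315.7] [ 0.398 -0.451  0.   ]
side seater 0.54 [180.9 154.7] [0.451 0.504 0.   ]
side seater 0.21 [319.8 229.2] [ 0.574 -0.187  0.   ]
side dish 0.9 [408.1 277.9] [ 0.621 -0.473  0.   ]
side press 0.88 [286.8 218.4] [ 0.528 -0.085  0.   ]
```

View pics/top0.png

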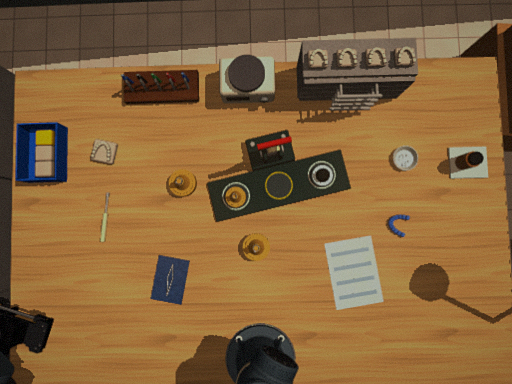

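View pics/side0.png

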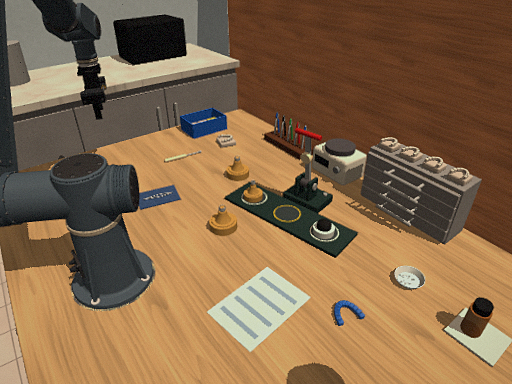

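The top view shows the carrier in the left white ring (235,196), the yellow ring at (279,186), the block at (321,175) and the red bar at (274,143). The other two brass mandrels stand off the bed, at (181,184) and (255,247). Next I'll refine the press pose.

```bash
cat >> h.py <<'E'
np.set_printoptions(precision=4,suppress=True)
def hue(im,c,rad,lo,hi,s=90,v=60):
    h=cv2.cvtColor(im,cv2.COLOR_RGB2HSV); m=((h[...,0]>=lo)&(h[...,0]<=hi)&(h[...,1]>s)&(h[...,2]>v))
    yy,xx=np.mgrid[:384,:512]; return m&((xx-c[0])**2+(yy-c[1])**2<rad**2)
def ringfit(p,m,z):  # circle fit on plane z
    y,x=np.nonzero(m); P=np.array([onz(p,q,z)[:2] for q in zip(x,y)])
    A=np.c_[2*P,np.ones(len(P))]; s=np.linalg.lstsq(A,(P**2).sum(1),rcond=None)[0]
    return s[:2],np.sqrt(s[2]+s[:2]@s[:2]),len(P)
def plan(pos,Rt,n):
    """rows: pos target of TCP, Rt target rotation"""
    o=get_obs(); r0=R.from_quat(o["tool_rot"]); p0=np.array(o["position"]); d=(r0.inv()*Rt).as_rotvec()
    print("n",n,"total",r0.as_matrix().T@(np.array(pos)-p0)*1e3,np.degrees(d))
    for k in range(n):
        r=r0*R.from_rotvec(d*k/n); print("  row",(r.inv().apply(np.array(pos)-p0)/n*1e3).round(1),np.degrees(d/n).round(2))
E
python3 - <<'E'
from h import *
for c,yc,cc,bc in(("top",(279,186),(235,196),(321,175)),("side",(287,213),(254,195),(323,230))):
    im=imaging.camera(c);p=imaging.camera_params(c)
    print(c,"yellow",ringfit(p,hue(im,yc,22,20,35),.012))
    for n,q in(("carrier",cc),("block",bc)):
        g=hue(im,q,24,0,180,-1,120)&(cv2.cvtColor(im,cv2.COLOR_RGB2HSV)[...,1]<60)
        print(n,"white",ringfit(p,g,.012))
    for q in ("lever_bar","carrier"):
      for r in imaging.cut_out(c,q)[:3]: print(q,r["confidence"],r["box"])
    r=hue(im,(274,143) if c=="top" else (307,132),25,172,180,150)|hue(im,(274,143) if c=="top" else (307,132),25,0,6,150)
    y,x=np.nonzero(r);print("red",len(x),x.mean(),y.mean(),cv2.minAreaRect(np.c_[x,y].astype(np.float32)), onz(p,(x.mean(),y.mean()),.262))
o=get_obs();print(o["position"],R.from_quat(o["tool_rot"]).as_matrix(),o["grip_width"],o["time"],o["ft_force"])
w=imaging.camera_params("wrist");print(w["xyz"],rot(w))
E
```

```text
top yellow (array([ 0.5353, -0.0725]), np.float64(0.04318764828140306), 214)
carrier white (array([0.5086, 0.0642]), np.float64(0.041936352948237825), 87)
block white (array([ 0.5698, -0.2108]), np.float64(0.034161528287416656), 230)
lever_bar 0.87 [273.2, 147.8, 34.7, 19.0]
carrier 0.7 [234.9, 196.9, 17.9, 18.9]
carrier 0.64 [184.2, 182.2, 26.4, 26.9]
carrier 0.59 [257.2, 247.0, 24.1, 31.0]
red 220 273.7772727272727 142.62272727272727 ((273.78216552734375, 142.59230041503906), (6.495547294616699, 35.16152572631836), 76.50426483154297) [ 0.625  -0.0529  0.262 ]
side yellow (array([ 0.5362, -0.0746]), np.float64(0.0420978491508573), 153)
carrier white (array([0.5098, 0.078 ]), np.float64(0.053534923536986585), 52)
block white (array([ 0.5675, -0.2102]), np.float64(0.03243978450522875), 204)
lever_bar 0.75 [308.6, 157.2, 22.4, 61.9]
carrier 0.9 [236.7, 169.7, 16.4, 18.2]
carrier 0.72 [254.3, 190.0, 20.3, 19.8]
carrier 0.68 [222.6, 222.3, 26.5, 29.4]
red 177 306.51977401129943 133.5141242937853 ((305.6009826660156, 136.51361083984375), (29.258481979370117, 17.789762496948242), 29.47589111328125) [ 0.6125 -0.0597  0.262 ]
[0.1899 0.5955 0.2226] [[ 0.      0.3039  0.9527]
 [ 0.0001  0.9527 -0.3039]
 [-1.      0.0001  0.    ]] 0.08697371939075721 1.4 [-0.0049  0.108   0.1857]
[0.1265 0.6163 0.3857] [[ 0.3031  0.9245  0.2311]
 [ 0.953  -0.2936 -0.0754]
 [-0.0018  0.2431 -0.97  ]]
```

Run:
```python
from h import *
a=np.radians(13.5); Rt=R.from_matrix(np.c_[[0,0,-1],[-np.sin(a),np.cos(a),0],[np.cos(a),np.sin(a),0]])
plan([.5023,.0625,.19],Rt,12)
```

```text
n 12 total [  32.5385 -412.8125  459.6051] [-31.1937   0.0017  -0.0038]
  row [  2.7 -34.4  38.3] [-2.6  0.  -0. ]
  row [  2.7 -36.1  36.7] [-2.6  0.  -0. ]
  row [  2.7 -37.7  35. ] [-2.6  0.  -0. ]
  row [  2.7 -39.3  33.3] [-2.6  0.  -0. ]
  row [  2.7 -40.7  31.5] [-2.6  0.  -0. ]
  row [  2.7 -42.1  29.6] [-2.6  0.  -0. ]
  row [  2.7 -43.4  27.6] [-2.6  0.  -0. ]
  row [  2.7 -44.6  25.6] [-2.6  0.  -0. ]
  row [  2.7 -45.8  23.6] [-2.6  0.  -0. ]
  row [  2.7 -46.8  21.5] [-2.6  0.  -0. ]
  row [  2.7 -47.7  19.3] [-2.6  0.  -0. ]
  row [  2.7 -48.5  17.2] [-2.6  0.  -0. ]
```

```bash
python3 -m inch '[[87,[2.7,-34,38],[-2.6,0,0]],[87,[2.7,-36,37],[-2.6,0,0]],[87,[2.7,-38,35],[-2.6,0,0]],[87,[2.7,-39,33],[-2.6,0,0]],[87,[2.7,-41,31.5],[-2.6,0,0]],[87,[2.7,-42,30],[-2.6,0,0]],[87,[2.7,-43,28],[-2.6,0,0]],[87,[2.7,-45,26],[-2.6,0,0]],[87,[2.7,-46,24],[-2.6,0,0]],[87,[2.7,-47,21],[-2.6,0,0]],[87,[2.7,-48,19],[-2.6,0,0]],[87,[2.7,-48,17],[-2.6,0,0]]]'
python3 -m inch '[[87,[0,0,0],[0,0,0]],[87,[0,0,0],[0,0,0]]]'
python3 - <<'E'
from h import *
w=imaging.camera_params("wrist");im=imaging.camera("wrist");save(im,"w1.png")
o=get_obs();print(o["position"],R.from_quat(o["tool_rot"]).as_matrix())
for t in("carrier","press_mark","block"):
    for r in imaging.tip_of("wrist",t)[:2]: print(t,r["confidence"],r["pixel"],onz(w,r["pixel"],.012))
for X in([.5023,.0625,.012],[.5357,-.0735,.012]): print(proj(w,X))
E
```

```text
time: 2.9
position: [0.5205, 0.0553, 0.1912]
tool_rot: [-0.09, 0.697, 0.094, 0.706]
ft_force: [-0.2, 0.1, 0.3]
grip_width: 0.0869
time: 3.15
position: [0.5227, 0.0521, 0.1912]
tool_rot: [-0.088, 0.696, 0.092, 0.706]
ft_force: [-0.5, -0.2, 0.2]
grip_width: 0.0872
[0.523  0.0522 0.1913] [[ 0.0144 -0.2538  0.9671]
 [ 0.0066  0.9673  0.2537]
 [-0.9999  0.0028  0.0156]]
carrier 0.97 [402.1, 235.0] [0.5506 0.2275 0.012 ]
carrier 0.73 [276.0, 158.4] [0.5025 0.0645 0.012 ]
press_mark 0.71 [142.7, 160.7] [ 0.541 -0.073  0.012]
block 0.72 [16.9, 153.1] [ 0.5672 -0.208   0.012 ]
[274.2114 157.7138]
[143.0223 155.8462]
```

View pics/w1.png

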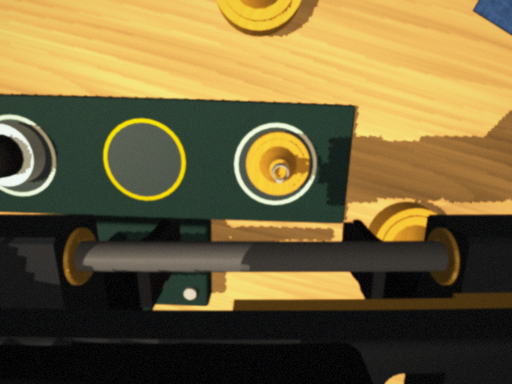

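The wrist view shows the white ring with the carrier at about (275,164), the yellow ring at (144,159) and the block ring at (15,155). I'll fit the rings and the foot.

Run:
```python
from h import *
im=imaging.camera("wrist");w=imaging.camera_params("wrist")
hsv=cv2.cvtColor(im,cv2.COLOR_RGB2HSV)
def d(c,m,lo,hi):
    yy,xx=np.mgrid[:384,:512];r=np.hypot(xx-c[0],yy-c[1]);return m&(r>lo)&(r<hi)
Y=ringfit(w,d((144,159),(hsv[...,1]>110)&(hsv[...,2]>110),34,47),.012)
W=ringfit(w,d((275,164),(hsv[...,1]<60)&(hsv[...,2]>120),36,45),.012)
print("Y",Y,"W",W,np.degrees(np.arctan2(-(W[0]-Y[0])[0],(W[0]-Y[0])[1])),np.linalg.norm(W[0]-Y[0]))
m=d((275,164),(hsv[...,1]>100)&(hsv[...,2]>90),0,35).astype(np.uint8)
cs=max(cv2.findContours(m,0,1)[0],key=cv2.contourArea);e=np.zeros_like(m);cv2.drawContours(e,[cs],-1,1);
print("foot",ringfit(w,e>0,.032),cv2.fitEllipse(cs))
```

```text
Y (array([ 0.54  , -0.0717]), np.float64(0.042140151361717795), 1349) W (array([0.5092, 0.0659]), np.float64(0.04231610990178158), 1095) 12.615884117440798 0.14098317575561517
foot (array([0.5048, 0.0657]), np.float64(0.03267286051406468), 184) ((276.5072326660156, 162.74327087402344), (64.18726348876953, 64.7958755493164), 27.281856536865234)
```

```bash
cat >> h.py <<'E'
a=np.radians(12.6); PX=np.array([np.cos(a),np.sin(a),0]); PY=np.array([-np.sin(a),np.cos(a),0])
Rt=R.from_matrix(np.c_[[0,0,-1],PY,PX])
E
python3 - <<'E'
from h import *
plan([.5035,.065,.12],Rt,3)
E
```

```text
n 3 total [ 71.2794  16.1463 -16.5936] [ 2.2115  0.8913 -0.1837]
  row [23.8  5.4 -5.5] [ 0.74  0.3  -0.06]
  row [23.8  5.3 -5.5] [ 0.74  0.3  -0.06]
  row [23.8  5.3 -5.4] [ 0.74  0.3  -0.06]
```

```bash
python3 -m inch '[[87,[24,5.4,-5.5],[0.74,0.3,-0.06]],[87,[24,5.3,-5.5],[0.74,0.3,-0.06]],[87,[24,5.3,-5.4],[0.74,0.3,-0.06]],[87,[0,0,0],[0,0,0]],[87,[0,0,0],[0,0,0]]]' >/dev/null
python3 - <<'E'
from h import *
plan([.5035,.065,.12],Rt,1);plan([.5035,.065,.019],Rt,1)
im=imaging.camera("wrist");save(im,"w2.png")
E
```

```text
n 1 total [-0.1352 -3.8792 -0.8661] [0.3167 0.2282 0.0805]
  row [-0.1 -3.9 -0.9] [0.32 0.23 0.08]
n 1 total [100.8639  -3.7361  -1.2679] [0.3167 0.2282 0.0805]
  row [100.9  -3.7  -1.3] [0.32 0.23 0.08]
```

View pics/w2.png

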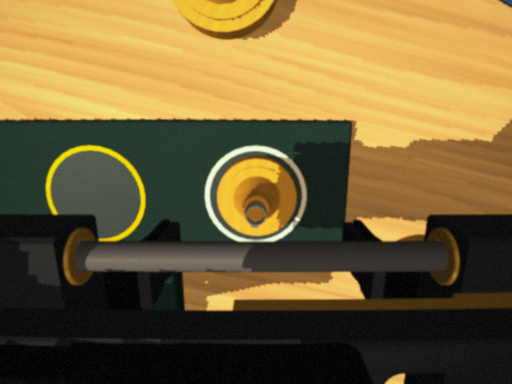

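The carrier (257,195) sits between the jaws (centre about column 261). I'll descend in stages.

```bash
python3 -m inch '[[87,[18,-4,-1],[0.3,0.2,0.1]],[87,[20,0,0],[0,0,0]],[87,[20,0,0],[0,0,0]],[87,[0,0,0],[0,0,0]]]'
python3 - <<'E'
from h import *
plan([.5035,.065,.019],Rt,3)
E
```

```text
time: 4.58
position: [0.5089, 0.0641, 0.0654]
tool_rot: [-0.079, 0.698, 0.077, 0.707]
ft_force: [-0.3, 0.2, 0.2]
grip_width: 0.0869
n 3 total [46.3025  2.1789 -5.6245] [0.0349 0.6915 0.1923]
  row [15.4  0.7 -1.9] [0.01 0.23 0.06]
  row [15.4  0.7 -1.8] [0.01 0.23 0.06]
  row [15.5  0.7 -1.8] [0.01 0.23 0.06]
```

```bash
python3 -m inch '[[87,[15,0.7,-3],[0,0.3,0.1]],[87,[15,0.7,-3],[0,0.3,0.1]],[87,[12,0.5,-2],[0,0.2,0.1]],[87,[0,0,0],[0,0,0]]]'
python3 - <<'E'
from h import *
plan([.5035,.065,.019],Rt,1)
E
```

```text
time: 5.08
position: [0.5024, 0.064, 0.0226]
tool_rot: [-0.077, 0.702, 0.078, 0.703]
ft_force: [-0.4, -0.1, 0.1]
grip_width: 0.087
n 1 total [3.6101 0.7125 1.2945] [ 0.0404  0.0713 -0.0503]
  row [3.6 0.7 1.3] [ 0.04  0.07 -0.05]
```

```bash
python3 -m inch '[[87,[2,0.7,1],[0,0,0]],[66,[0,0,0],[0,0,0]],[66,[0,0,0],[0,0,0]],[62,[0,0,0],[0,0,0]],[60,[0,0,0],[0,0,0]],[60,[0,0,0],[0,0,0]],[60,[0,0,0],[0,0,0]]]' 15
python3 - <<'E'
from h import *
for c in("top","side"): save(imaging.camera(c),c+"1.png")
a=cv2.imread("pics/side1.png")[150:260,190:360];cv2.imwrite("pics/s1c.png",cv2.resize(a,None,fx=4.5,fy=4.5,interpolation=2))
E
```

```text
time: 5.95
position: [0.504, 0.0651, 0.0211]
tool_rot: [-0.078, 0.702, 0.078, 0.704]
ft_force: [0.3, 0.7, -0.9]
grip_width: 0.0636
```

View pics/s1c.png

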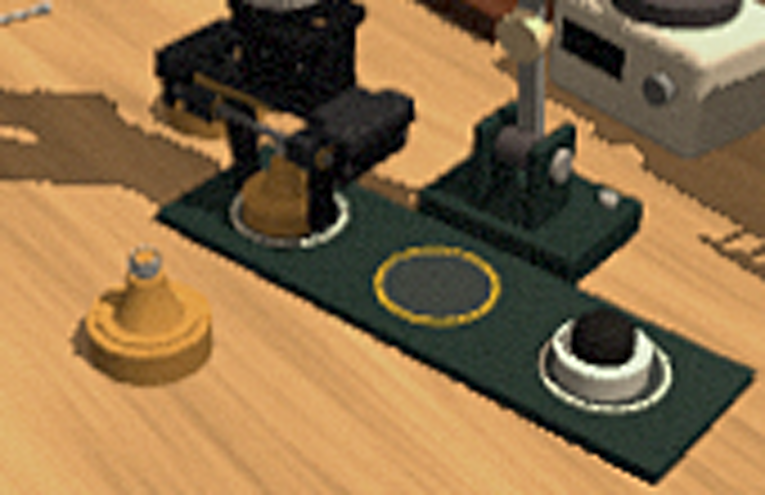

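The foot is gripped at 63.6 mm. Now I'll slide it, half the distance first.

```bash
python3 -m inch '[[60,[0,-10,0.4],[0,0,0]],[60,[0,-14,0.4],[0,0,0]],[60,[0,-14,0.4],[0,0,0]],[60,[0,-14,0.4],[0,0,0]],[60,[0,-14,0.4],[0,0,0]],[60,[0,0,0],[0,0,0]]]'
python3 - <<'E'
from h import *
plan(np.array([.504,.0651,.021])-.1418*PY+.0044*PX,Rt,1)
E
```

```text
time: 6.8
position: [0.5204, -0.0036, 0.0212]
tool_rot: [-0.077, 0.702, 0.078, 0.703]
ft_force: [0.2, -0.4, -0.6]
grip_width: 0.0635
n 1 total [  0.0616 -71.1378   3.3876] [-0.0076  0.065  -0.0748]
  row [  0.1 -71.1   3.4] [-0.01  0.07 -0.07]
```

```bash
python3 -m inch '[[60,[0,-14,0.7],[0,0,0]],[60,[0,-14,0.7],[0,0,0]],[60,[0,-14,0.7],[0,0,0]],[60,[0,-14,0.7],[0,0,0]],[60,[0,-11,0.6],[0,0,0]],[60,[0,0,0],[0,0,0]],[60,[0,0,0],[0,0,0]]]'
python3 - <<'E'
from h import *
plan(np.array([.504,.0651,.021])-.1418*PY+.0044*PX,Rt,1)
im=imaging.camera("side");a=im[180:250,240:340];b=imaging.camera("wrist")
save(np.hstack([cv2.resize(a,None,fx=4,fy=4,interpolation=2)[:280],cv2.resize(b[60:340],(400,280))]),"s2.png")
E
```

```text
time: 7.68
position: [0.5366, -0.0693, 0.0212]
tool_rot: [-0.075, 0.704, 0.079, 0.702]
ft_force: [-0.9, 4.5, 3.3]
grip_width: 0.0633
n 1 total [ 0.1799 -3.5142  1.94  ] [-0.0462 -0.1615 -0.3226]
  row [ 0.2 -3.5  1.9] [-0.05 -0.16 -0.32]
```

View pics/s2.png

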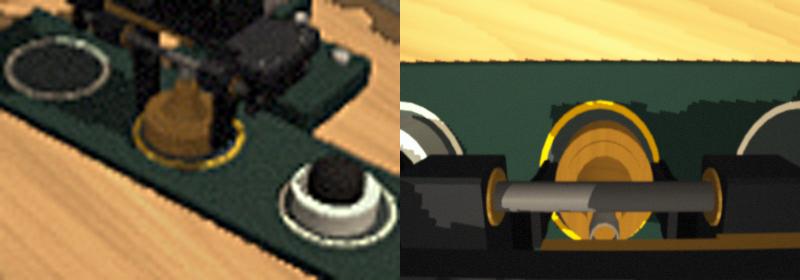

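```bash
cat > chk.py <<'E'
from h import *
def chk():
    for c in("wrist","side"):
        im=imaging.camera(c);w=imaging.camera_params(c);hsv=cv2.cvtColor(im,cv2.COLOR_RGB2HSV)
        yy,xx=np.mgrid[:384,:512]
        ctr=np.array([.5365,-.0725,.012]) if c=="side" else np.array([.540,-.0717,.012])
        P=np.zeros((384,512,2));
        u=proj(w,ctr); rad=60 if c=="wrist" else 25
        out={}
        for z,lo,hi in((.012,.036,.049),(.032,0,.036)):
            near=np.hypot(xx-u[0],yy-u[1])<rad*1.5
            y,x=np.nonzero(near&(hsv[...,1]>130)&(hsv[...,2]>(150 if lo else 70))&((hsv[...,0]>22)==(lo>0))&(hsv[...,0]<35))
            if lo==0: 
                m=np.zeros((384,512),np.uint8);m[y,x]=1;cs=max(cv2.findContours(m,0,1)[0],key=cv2.contourArea)[:,0];x,y=cs.T
            G=np.array([onz(w,q,z)[:2] for q in zip(x,y)])
            d=np.linalg.norm(G-ctr[:2],axis=1);k=(d>lo)&(d<hi+(.008 if lo==0 else 0));G=G[k]
            A=np.c_[2*G,np.ones(len(G))];s=np.linalg.lstsq(A,(G**2).sum(1),rcond=None)[0]
            print(c,z,s[:2],np.sqrt(s[2]+s[:2]@s[:2]),len(G)); out[z]=s[:2]
        d=out[.032]-out[.012];print("foot-ring press x,y mm",d@PX[:2]*1e3,d@PY[:2]*1e3)
chk()
E
python3 -m inch '[[60,[0,-4,1.5],[0,0,0]],[60,[0,-1,0.5],[0,0,0]],[60,[0,0,0],[0,0,0]]]'; python3 chk.py
```

```text
time: 8.15
position: [0.5376, -0.0717, 0.0213]
tool_rot: [-0.075, 0.705, 0.081, 0.7]
ft_force: [-2.0, 1.3, 1.9]
grip_width: 0.0635
wrist 0.012 [ 0.5398 -0.0702] 0.04322859973605221 606
wrist 0.032 [ 0.5247 -0.0738] 0.02365636455072449 294
foot-ring press x,y mm -15.579791099556644 -0.1845238228418136
side 0.012 [ 0.5376 -0.074 ] 0.04277321411532582 6
side 0.032 [0. 0.] 0.0 0
foot-ring press x,y mm -508.4958169873779 189.4426416435477
```

```bash
python3 -m inch '[[60,[0,-0.5,1.5],[0,0,0]],[60,[0,0,0],[0,0,0]],[87,[0,0,0],[0,0,0]],[87,[0,0,0],[0,0,0]],[87,[0,0,0],[0,0,0]],[87,[0,0,0],[0,0,0]],[87,[-15,0,0],[0,0,0]],[87,[-25,0,-5],[0,0,0]],[87,[-30,0,-10],[0,0,0]],[87,[-30,0,-10],[0,0,0]],[87,[-30,0,-10],[0,0,0]],[87,[0,0,0],[0,0,0]]]'
python3 - <<'E'
from h import *
w=imaging.camera_params("wrist");im=imaging.camera("wrist");t=imaging.camera("top");s=imaging.camera("side")
save(im,"w3raw.png");save(t,"t3.png");save(s,"s3.png")
z=lambda a,c:cv2.resize(a[c[1]-34:c[1]+34,c[0]-50:c[0]+50],(400,272),interpolation=2)
save(np.vstack([np.hstack([z(t,(279,186)),z(s,(287,208))]),cv2.resize(im,(400,300)).repeat(1,0)[:, :].__class__(0) if 0 else np.hstack([cv2.resize(im,(400,300)),np.zeros((300,400,3),np.uint8)])]),"m3.png")
for r in imaging.tip_of("wrist","press_mark")[:2]+[0]: print(r)
print(proj(w,[.54,-.0717,.012]))
E
```

```text
time: 9.75
position: [0.5075, -0.0822, 0.1595]
tool_rot: [-0.077, 0.703, 0.079, 0.702]
ft_force: [0.4, 0.7, 0.3]
grip_width: 0.0869
0
[263.087  215.0915]
```

View pics/m3.png

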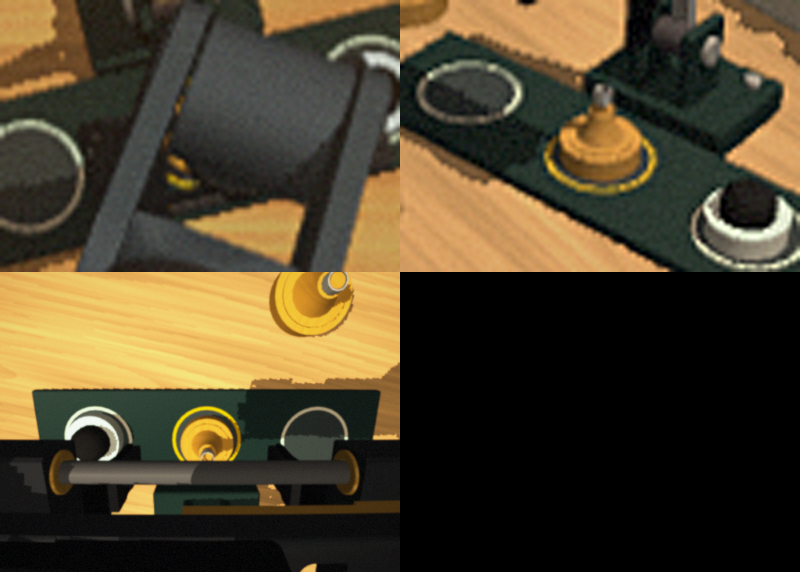

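```bash
python3 -m inch '[[87,[-40,0,-6],[0,0,0]],[87,[-40,0,-5],[0,0,0]],[87,[-20,0,0],[0,0,0]],[87,[0,0,0],[0,0,0]],[87,[0,0,0],[0,0,0]]]'
python3 - <<'E'
from h import *
im=imaging.camera("wrist");w=imaging.camera_params("wrist");save(im,"w4.png")
u=proj(w,[.54,-.0717,.012]);print(u)
c=[int(v) for v in u];a=im[max(c[1]-50,0):c[1]+50,c[0]-70:c[0]+70];save(cv2.resize(a,None,fx=5,fy=5,interpolation=2),"w4c.png")
E
```

```text
time: 10.58
position: [0.4941, -0.0832, 0.2515]
tool_rot: [-0.074, 0.71, 0.083, 0.696]
ft_force: [-0.8, 0.8, 0.3]
grip_width: 0.0869
[258.5227 206.4557]
```

View pics/w4c.png

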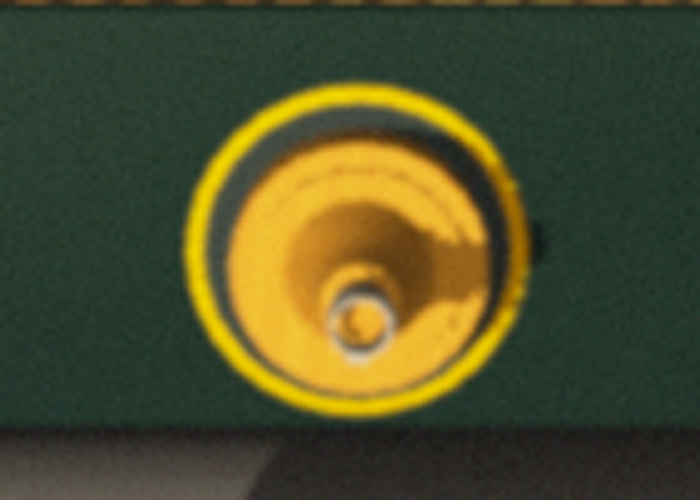

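The crop shows the foot inside the yellow ring, with the ring centre at about (259.5,206) and the foot-top centre at about (259.8,209).

Run:
```python
from h import *
w=imaging.camera_params("wrist");r=onz(w,(259.5,206),.012);f=onz(w,(259.8,209),.032);d=f-r
print(r,f,d@PX*1e3,d@PY*1e3)
# lever: red bar in the side/top views
for c,q in(("top",(274,143)),("side",(307,132))):
    im=imaging.camera(c);p=imaging.camera_params(c)
    m=hue(im,q,25,172,180,150)|hue(im,q,25,0,6,150);y,x=np.nonzero(m)
    print(c,len(x),x.mean(),y.mean())
    for k in(.5357,.540):
        M=np.array([k,-.0725,0]);B=M+.0883*PX;B[2]=.258
        print("  pred",proj(p,B),proj(p,B+.045*PY),proj(p,B-.045*PY))
    print("  ends",cv2.minAreaRect(np.c_[x,y].astype(np.float32)) if len(x) else 0, onz(p,(x.mean(),y.mean()),.258) if len(x) else 0)
```

```text
[ 0.5391 -0.0706  0.012 ] [ 0.5375 -0.0708  0.032 ] -1.6113531576839961 0.1739201140345828
top 220 273.6090909090909 142.6818181818182
  pred [273.9088 144.1421] [256.9821 148.3476] [290.8265 139.9431]
  pred [273.8637 142.4966] [256.9425 146.7005] [290.776  138.2996]
  ends ((273.79412841796875, 142.67648315429688), (6.548461437225342, 34.68259048461914), 75.96376037597656) [ 0.6257 -0.0526  0.258 ]
side 45 317.3333333333333 136.8
  pred [307.2603 133.1929] [295.0258 129.0682] [320.0376 137.516 ]
  pred [308.3135 132.8282] [296.0814 128.719 ] [321.0863 137.1347]
  ends ((317.0283203125, 136.65093994140625), (8.928435325622559, 5.35706090927124), 15.94539737701416) [ 0.6287 -0.089   0.258 ]
```

The carrier is about 1.6 mm from the ring centre, which is well inside tolerance. Next is the lever: raise and turn the jaws 90°.

```bash
python3 -c "
from h import *
print(get_obs()['q'])"
python3 -m inch '[[87,[-25,0,0],[0,0,0]],[87,[-25,0,0],[0,0,0]],[70,[-10,0,0],[0,0,0]],[60,[0,0,0],[10,0,0]],[60,[0,0,0],[10,0,0]],[60,[0,0,0],[10,0,0]],[60,[0,0,0],[10,0,0]],[60,[0,0,0],[10,0,0]],[60,[0,0,0],[10,0,0]],[60,[0,0,0],[10,0,0]],[60,[0,0,0],[10,0,0]],[60,[0,0,0],[10,0,0]]]'
cat >> h.py <<'E'
# jaws along press x: tool y = PX, tool z = x cross y
Rl=R.from_matrix(np.c_[[0,0,-1],PX,np.cross([0,0,-1],PX)])
M=np.array([.539,-.0715,0])
def bar(th,y=.027): return M+PX*(.1-.18*np.cos(th)+.01*np.sin(th))+PY*y+np.array([0,0,.078+.18*np.sin(th)+.01*np.cos(th)])
E
python3 - <<'E'
from h import *
print(get_obs()['q'],Rl.as_matrix())
b=bar(1.45);print(b); plan(b+[0,0,.035],Rl,5)
E
```

```text
[-0.3917  0.3335  1.6864  0.0026  1.1458 -2.1859]
time: 12.22
position: [0.4897, -0.0816, 0.3003]
tool_rot: [0.451, 0.558, -0.46, 0.523]
ft_force: [-0.2, -0.0, -0.1]
grip_width: 0.0604
[-0.3922  0.2833  1.613   0.0025  1.2955 -0.5626] [[ 0.      0.9759  0.2181]
 [ 0.      0.2181 -0.9759]
 [-1.      0.      0.    ]]
[ 0.6192 -0.0259  0.2579]
n 5 total [  2.7171 137.3216 -32.871 ] [-2.8745 -1.7066  2.3178]
  row [ 0.5 27.5 -6.6] [-0.57 -0.34  0.46]
  row [ 0.7 27.5 -6.3] [-0.57 -0.34  0.46]
  row [ 0.9 27.6 -6. ] [-0.57 -0.34  0.46]
  row [ 1.1 27.6 -5.8] [-0.57 -0.34  0.46]
  row [ 1.3 27.7 -5.5] [-0.57 -0.34  0.46]
```

```bash
python3 -m inch '[[60,[0,27.5,-6.6],[-0.6,-0.35,0.45]],[60,[0,27.5,-6.3],[-0.6,-0.35,0.45]],[60,[0,27.5,-6],[-0.6,-0.35,0.45]],[60,[0,27.5,-5.8],[-0.6,-0.35,0.45]],[60,[0,27.5,-5.5],[-0.6,-0.35,0.45]],[60,[0,0,0],[0,0,0]],[60,[0,0,0],[0,0,0]]]'
python3 - <<'E'
from h import *
b=bar(1.45); plan(b+[0,0,.03],Rl,1); plan(b-[0,0,.016],Rl,4)
im=imaging.camera("side");im2=imaging.camera("wrist");save(np.hstack([cv2.resize(im[60:220,220:390],(400,376),interpolation=2),cv2.resize(im2,(400,376))]),"s5.png")
E
```

```text
time: 13.1
position: [0.6181, -0.024, 0.288]
tool_rot: [0.439, 0.557, -0.445, 0.547]
ft_force: [-0.2, 0.3, -0.0]
grip_width: 0.06
n 1 total [0.0356 0.6959 2.0951] [ 0.0693 -0.2972  0.8708]
  row [0.  0.7 2.1] [ 0.07 -0.3   0.87]
n 4 total [46.0297  1.3948  2.3341] [ 0.0693 -0.2972  0.8708]
  row [11.5  0.3  0.6] [ 0.02 -0.07  0.22]
  row [11.5  0.3  0.6] [ 0.02 -0.07  0.22]
  row [11.5  0.3  0.6] [ 0.02 -0.07  0.22]
  row [11.5  0.2  0.5] [ 0.02 -0.07  0.22]
```

View pics/s5.png

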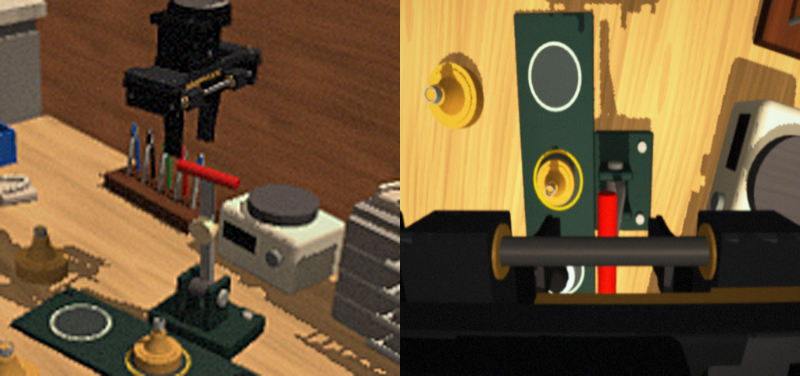

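The bar lies midway between the fingers, and the fingers are above its far (+y) end in the side view. I'll descend and grip.

```bash
python3 -m inch '[[60,[12,0.3,0.6],[0,-0.1,0.3]],[60,[12,0.3,0.6],[0,-0.1,0.3]],[60,[12,0.3,0.6],[0,-0.1,0.3]],[60,[10,0.3,0.5],[0,0,0]],[60,[0,0,0],[0,0,0]]]'
python3 - <<'E'
from h import *
b=bar(1.45); plan(b-[0,0,.016],Rl,1)
E
```

```text
time: 13.82
position: [0.6173, -0.0273, 0.2386]
tool_rot: [0.442, 0.552, -0.442, 0.551]
ft_force: [-0.7, -0.5, -0.6]
grip_width: 0.0601
n 1 total [-3.3224  2.1861 -0.897 ] [-0.0702 -0.0156  0.0068]
  row [-3.3  2.2 -0.9] [-0.07 -0.02  0.01]
```

```bash
python3 -m inch '[[40,[-2,2,-1],[0,0,0]],[20,[0,0,0],[0,0,0]],[10,[0,0,0],[0,0,0]],[10,[0,0,0],[0,0,0]],[10,[0,0,0],[0,0,0]],[10,[0,0,0],[0,0,0]]]' 25
python3 - <<'E'
from h import *
o=get_obs();g=np.array(o["position"]);off=g-bar(1.45);print("off",off,off@PX)
# step waypoints in tool frame (tool x down, y=PX), tool kept upright
prev=bar(1.45)
for th in np.arange(1.35,-.06,-.1):
    d=bar(th)-prev;prev=bar(th);print(round(th,2),"dx %.1f dy %.1f"%(-d[2]*1e3,d@PX*1e3))
E
```

```text
time: 14.58
position: [0.6205, -0.0257, 0.2422]
tool_rot: [0.443, 0.551, -0.442, 0.553]
ft_force: [0.2, 0.3, -0.1]
grip_width: 0.0149
off [ 0.0013  0.0002 -0.0157] 0.0012559193369537027
1.35 dx 2.1 dy -17.9
1.25 dx 3.8 dy -17.6
1.15 dx 5.6 dy -17.1
1.05 dx 7.3 dy -16.5
0.95 dx 8.9 dy -15.7
0.85 dx 10.4 dy -14.7
0.75 dx 11.8 dy -13.6
0.65 dx 13.1 dy -12.4
0.55 dx 14.3 dy -11.0
0.45 dx 15.3 dy -9.5
0.35 dx 16.2 dy -7.9
0.25 dx 16.9 dy -6.3
0.15 dx 17.4 dy -4.6
0.05 dx 17.8 dy -2.8
-0.05 dx 18.0 dy -1.0
```

Gripped at 14.9 mm. I'll pull along the arc, re-measuring as I go.

```bash
cat > arc.py <<'E'
from h import *
o=get_obs();g=np.array(o["position"])-M-[0,0,-.0157]-.0013*PX
x,z=g@PX-.1,g[2]-.078; th=np.arctan2(z,-x)-np.arctan2(.01,.18)
print("theta",th,"radius",np.hypot(x,z),"(.1803) y",g@PY,"F",o["ft_force"],"w",o["grip_width"],"rotErr",np.degrees((R.from_quat(o["tool_rot"]).inv()*Rl).as_rotvec()))
p=np.array(o["position"])
for k in (.2,.4,.6):
    d=bar(th-k)-bar(th)-(0 if k<0 else 0); t=bar(th-k)+[0,0,-.0157]+.0013*PX-p; print("to",round(th-k,2),R.from_quat(o["tool_rot"]).inv().apply(t)*1e3)
t=bar(-.02)+[0,0,-.0157]+.0013*PX-p;print("to end",R.from_quat(o["tool_rot"]).inv().apply(t)*1e3)
E
python3 -m inch '[[10,[2,-18,0],[0,0,0]],[10,[4,-17.5,0],[0,0,0]],[10,[5.5,-17,0],[0,0,0]],[10,[0,0,0],[0,0,0]]]'; python3 arc.py
```

```text
time: 15.08
position: [0.5772, -0.0353, 0.2338]
tool_rot: [0.45, 0.545, -0.436, 0.558]
ft_force: [2.7, 0.5, -2.0]
grip_width: 0.0155
theta 1.1989088804339036 radius 0.18042745772491822 (.1803) y 0.026954272744167222 F [ 2.7493  0.4836 -1.9873] w 0.01551070383011709 rotErr [-0.1375  0.1562 -1.5477]
to 1.0 [ 13.8079 -33.2583  -0.0053]
to 0.8 [ 33.8157 -63.1809   0.0102]
to 0.6 [ 59.3694 -88.5321  -0.0004]
to end [ 161.6633 -128.4399   -0.1882]
```

```bash
python3 -m inch '[[10,[6.5,-17,0],[0,0,-0.5]],[10,[8,-17,0],[0,0,-0.5]],[10,[9.5,-16,0],[0,0,-0.5]],[10,[11,-15,0],[0,0,-0.3]],[10,[0,0,0],[0,0,0]]]'; python3 arc.py
```

```text
time: 15.7
position: [0.5237, -0.0472, 0.2026]
tool_rot: [0.447, 0.546, -0.439, 0.556]
ft_force: [-0.0, 1.4, 2.6]
grip_width: 0.0151
theta 0.8463699578576848 radius 0.17880497194132033 (.1803) y 0.027052083565808124 F [-0.0014  1.4013  2.6157] w 0.01507829795934106 rotErr [-0.2306  0.2175 -0.9766]
to 0.65 [ 23.415  -27.1844   0.0709]
to 0.45 [ 52.7336 -48.0672   0.042 ]
to 0.25 [ 85.6164 -62.7092  -0.0255]
to end [132.6714 -71.5509  -0.1704]
```

```bash
python3 -m inch '[[10,[12,-15,0],[0,0,-0.4]],[10,[13,-14,0],[0,0,-0.4]],[10,[15,-12,0],[0,0,-0.4]],[10,[16,-11,0],[0,0,-0.4]],[10,[0,0,0],[0,0,0]]]'; python3 arc.py
```

```text
time: 16.32
position: [0.4804, -0.0568, 0.1499]
tool_rot: [0.443, 0.55, -0.444, 0.552]
ft_force: [-2.3, 0.5, 4.6]
grip_width: 0.0155
theta 0.4581717293278299 radius 0.178286546905539 (.1803) y 0.027111040359222842 F [-2.3212  0.5139  4.5551] w 0.015537281830097092 rotErr [-0.2926  0.2025 -0.0199]
to 0.26 [ 31.9757 -16.2139   0.0808]
to 0.06 [ 67.1498 -23.8591  -0.0046]
to -0.14 [103.1414 -24.3639  -0.1293]
to end [ 81.1992 -24.9139  -0.0489]
```

```bash
python3 -m inch '[[10,[17,-8.5,0],[0,0,0]],[10,[18,-7,0],[0,0,0]],[10,[18,-5,0],[0,0,0]],[10,[18,-3,0],[0,0,0]],[10,[0,0,0],[0,0,0]]]' 40; python3 arc.py
```

```text
time: 16.95
position: [0.4576, -0.0618, 0.0816]
tool_rot: [0.441, 0.552, -0.444, 0.551]
ft_force: [-1.5, 0.6, 4.9]
grip_width: 0.0145
theta 0.05195094976901342 radius 0.17964781543459366 (.1803) y 0.02723950658711895 F [-1.5344  0.5821  4.912 ] w 0.014492502277396516 rotErr [-0.11    0.122   0.2586]
to -0.15 [35.931  -0.7317  0.1645]
to -0.35 [71.2297  6.3158  0.076 ]
to -0.55 [104.4246  20.2356  -0.0214]
to end [12.8751 -1.4937  0.215 ]
```

Now I'll press firmly in small steps, watching the force.

```bash
for i in 1 ; do python3 -m inch '[[10,[6,-1,0],[0,0,0]],[10,[6,0,0],[0,0,0]],[10,[4,0,0],[0,0,0]],[10,[4,0,0],[0,0,0]],[10,[4,0,0],[0,0,0]]]'; done; python3 arc.py
```

```text
time: 17.58
position: [0.4558, -0.0621, 0.0631]
tool_rot: [0.438, 0.554, -0.445, 0.55]
ft_force: [-5.8, 0.5, 22.5]
grip_width: 0.0143
theta -0.050907887409459035 radius 0.18048549136477365 (.1803) y 0.027303732983230578 F [-5.7557  0.5243 22.5147] w 0.014287795400901663 rotErr [0.103  0.0914 0.5913]
to -0.25 [35.7937  4.0061  0.2535]
to -0.45 [70.1199 14.8404  0.2178]
to -0.65 [101.6095  32.2782   0.1985]
to end [-5.5722  0.2616  0.3131]
```

```bash
python3 -m inch '[[10,[5,0,0],[0,0,0]],[10,[6,0,0],[0,0,0]],[10,[6,0,0],[0,0,0]]]' 60; python3 arc.py | head -1
python3 - <<'E'
from h import *
im=imaging.camera("side");save(cv2.resize(im[150:260,220:390],(765,495),interpolation=2),"s6.png")
E
```

```text
time: 17.95
position: [0.4558, -0.0623, 0.0609]
tool_rot: [0.437, 0.553, -0.444, 0.552]
ft_force: [-11.9, 2.3, 60.1]
grip_width: 0.0138
theta -0.06307785746293249 radius 0.1804742578056286 (.1803) y 0.027117988878065782 F [-11.9305   2.3094  60.0594] w 0.013806624995451707 rotErr [0.2766 0.3107 0.511 ]
```

View pics/s6.png

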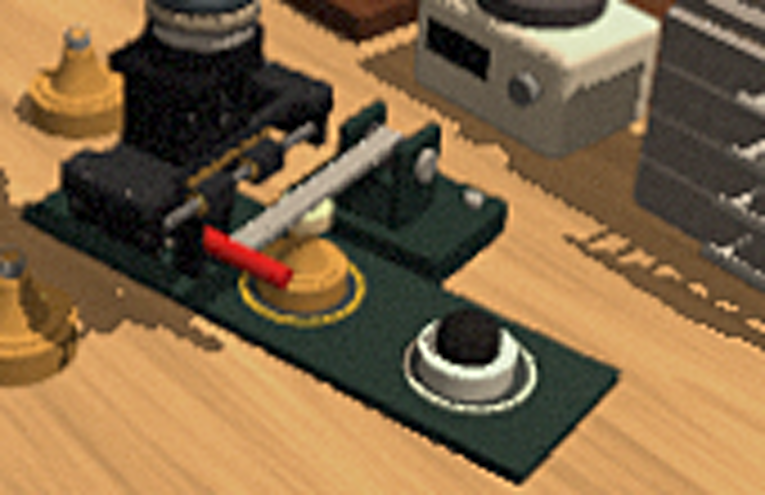

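The lever is level, the pad is on the band and the motion stopped hard at 60 N. I'll carry the lever back up along the arc.

```bash
python3 -m inch '[[10,[-4,0,0],[0,0,0]],[10,[-10,0.5,0],[0,0,0]],[10,[-17,2,0],[0,0,0]],[10,[-17.5,4,0],[0,0,0]],[10,[-17,6,0],[0,0,0]],[10,[-16.5,7.5,0],[0,0,0]],[10,[-16,9,0],[0,0,0]],[10,[-15,11,0],[0,0,0]],[10,[0,0,0],[0,0,0]]]' 30; sed -i 's/(.2,.4,.6)/(-.2,-.4,-.6)/;s/bar(-.02)/bar(1.45)/' arc.py; python3 arc.py
```

```text
time: 19.12
position: [0.5159, -0.0497, 0.1838]
tool_rot: [0.447, 0.543, -0.437, 0.56]
ft_force: [-4.3, -0.7, 5.7]
grip_width: 0.0135
theta 0.7397321187424202 radius 0.1701208091552364 (.1803) y 0.02631741849079334 F [-4.3405 -0.6898  5.6861] w 0.01349808962007076 rotErr [-0.0448  0.5763 -1.5343]
to 0.94 [-29.1946  21.7672  -0.4028]
to 1.14 [-44.8114  54.1982  -0.2665]
to 1.34 [-53.6742  89.0855  -0.1999]
to end [-55.5322 108.8672  -0.1939]
```

```bash
python3 -m inch '[[10,[-14,12,0],[0,0,-0.4]],[10,[-12,13,0],[0,0,-0.4]],[10,[-10,14.5,0],[0,0,-0.4]],[10,[-8,16,0],[0,0,-0.3]],[10,[-6,17,0],[0,0,0]],[10,[-3,17,0],[0,0,0]],[10,[0,0,0],[0,0,0]]]' ; python3 arc.py
```

```text
time: 20.0
position: [0.6069, -0.0296, 0.227]
tool_rot: [0.44, 0.551, -0.446, 0.552]
ft_force: [-1.2, 1.3, 2.7]
grip_width: 0.0132
theta 1.3595952702575609 radius 0.16668620904344894 (.1803) y 0.026113317523213386 F [-1.1702  1.2694  2.7162] w 0.013236843660716157 rotErr [-0.1346  0.3397  0.3411]
to 1.56 [-15.6373  33.7374  -0.8739]
to 1.76 [-10.6738  69.3888  -0.9877]
to 1.96 [  1.2735 103.3433  -1.1388]
to end [-15.3123  13.9924  -0.8291]
```

```bash
python3 -m inch '[[10,[-1,7,0],[0,0,0]],[10,[0,6,0],[0,0,0]],[10,[0,0,0],[0,0,0]],[60,[0,0,0],[0,0,0]],[60,[0,0,0],[0,0,0]],[60,[0,0,0],[0,0,0]],[60,[0,0,0],[0,0,0]]]'
python3 - <<'E'
from h import *
plan(bar(1.45)+[0,0,-.02],Rl,1)
im=imaging.camera("side");im2=imaging.camera("wrist");save(np.hstack([cv2.resize(im[60:260,220:390],(400,470),interpolation=2),cv2.resize(im2,(400,470))]),"s7.png")
E
```

```text
time: 20.88
position: [0.6185, -0.0273, 0.2275]
tool_rot: [0.44, 0.551, -0.446, 0.551]
ft_force: [0.0, -1.0, 0.6]
grip_width: 0.0454
n 1 total [-10.39     0.8873  -1.1119] [-0.1861  0.3421  0.4403]
  row [-10.4   0.9  -1.1] [-0.19  0.34  0.44]
```

View pics/s7.png

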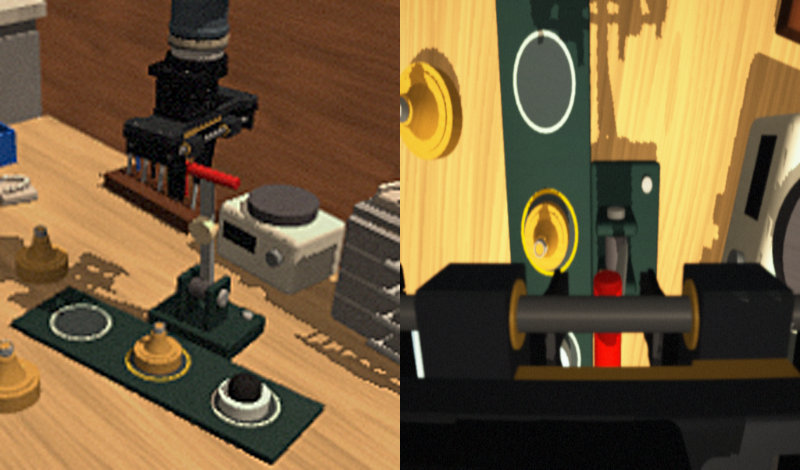

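The lever is upright and clear between the open fingers, and the mandrel stands in the yellow ring. I'll rise, move back and check.

```bash
python3 -m inch '[[60,[0,0,0],[0,0,0]],[60,[-15,0.5,0],[0,0,0]],[60,[-20,1,0],[0,0,0]],[60,[-25,1,0],[0,0,0]],[60,[-25,1,0],[0,0,0]],[60,[0,0,0],[0,0,0]],[60,[0,-30,0],[0,0,0]],[60,[0,-40,0],[0,0,0]],[60,[0,-40,10],[0,0,0]],[60,[0,0,20],[0,0,0]],[60,[0,0,0],[0,0,0]],[60,[0,0,0],[0,0,0]]]'
python3 - <<'E'
from h import *
w=imaging.camera_params("wrist");im=imaging.camera("wrist");t=imaging.camera("side")
u=proj(w,[.54,-.0717,.012]);c=[int(min(max(v,50),k)) for v,k in zip(u,(461,333))]
print(u,"crop origin",c[0]-50,c[1]-50)
save(np.hstack([cv2.resize(im[c[1]-50:c[1]+50,c[0]-50:c[0]+50],(400,400),interpolation=2),cv2.resize(t[100:240,230:370],(400,400),interpolation=2)]),"f8.png")
E
```

```text
time: 22.48
position: [0.5192, -0.0792, 0.3168]
tool_rot: [0.44, 0.551, -0.446, 0.551]
ft_force: [0.4, -0.2, 0.8]
grip_width: 0.0597
[277.7363 156.1569] crop origin 227 106
```

View pics/f8.png

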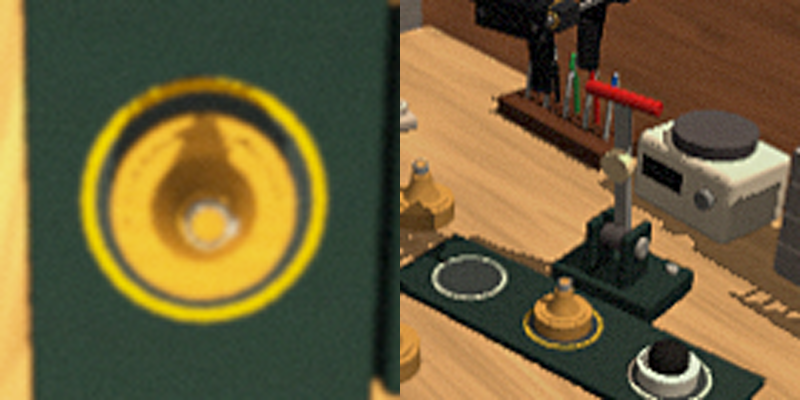

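The foot is concentric with the ring. The bar slipped in the grip, so I'll verify the band by comparing raw side pictures from before and after pressing.

Run:
```python
from h import *
p=imaging.camera_params("side");b=imaging.camera("side");a=cv2.imread("pics/s3.png")[...,::-1]
f=np.array([.5345,-.0735,0])
for z in(.071,.077,.078): print(z,proj(p,f+[0,0,z]))
za=lambda i:cv2.resize(i[170:230,262:312],(400,480),interpolation=0)
save(np.hstack([za(a),za(b)]),"f9.png")
for r in (imaging.tip_of("side","band"),imaging.cut_out("side","band")): print([{k:v for k,v in q.items() if k!="pixels"} for q in r[:3]])
```

```text
0.071 [286.8474 197.7212]
0.077 [286.9264 196.1348]
0.078 [286.9396 195.8695]Traceback (most recent call last):
  File "<stdin>", line 7, in <module>
ValueError: it knows: block, carrier, dish, lever_bar, lever_hinge, model, press, press_mark, seater, splint
```

Run:
```python
from h import *
b=imaging.camera("side");a=cv2.imread("pics/s3.png")[...,::-1]
for n,i in(("before",a),("after",b)):
    h=cv2.cvtColor(np.ascontiguousarray(i),cv2.COLOR_RGB2HSV)[192:214,283:293]
    print(n);print(np.c_[np.arange(192,214),h[:,2:8,1].astype(int).mean(1).round(),h[:,2:8,2].astype(int).mean(1).round()].T.astype(int))
# foot shift check by template match
    g=cv2.cvtColor(np.ascontiguousarray(i),cv2.COLOR_RGB2GRAY)
    y=hue(i,(287,211),24,10,20,120,70);yy,xx=np.nonzero(y);print("brass rows",yy.min(),yy.max(),"cols",xx.min(),xx.max(),len(xx))
```

```text
before
[[192 193 194 195 196 197 198 199 200 201 202 203 204 205 206 207 208 209
  210 211 212 213]
 [ 99  78  94  41  45  44  36  48 128 184 171 174 178 178 175 175 177 174
  172 178 175 174]
 [ 36  48  36  80  99  96  91  93 118 133 160 162 156 164 170 176 182 185
  187 215 194 214]]
brass rows 188 234 cols 266 296 484
after
[[192 193 194 195 196 197 198 199 200 201 202 203 204 205 206 207 208 209
  210 211 212 213]
 [ 76  61  78 105 145  85 114  79  38  95 162 177 178 176 175 174 177 175
  175 176 173 175]
 [ 37  47  43  29  20 104 155 130  97 118 154 159 151 158 167 173 178 180
  182 212 191 209]]
brass rows 188 234 cols 266 296 484
```

```bash
python3 -c "
from h import *
for t,r in (('block',imaging.tip_of('side','block')),): print(t,r[0]['pixel'])
print(robot.hand_in(), get_obs()['time'])"
```

```text
block [322.8, 232.2]
the job is handed in; nothing more can be done
the job is handed in; nothing more can be done
```

The job is handed in, with about 23 s of the 72 s used; no verdict was reported. I gripped the mandrel by its foot, slid it along the bed into the yellow ring and let go. I then gripped the lever's crossbar and pulled it down until it stopped hard at about 60 N. I brought it back up, opened the fingers and moved clear.

**What the last checks showed**
- **Mandrel:** it was upright in the yellow ring. Before pressing, its measured offset from the ring's centre was about 1.6 mm; afterwards the foot still looked concentric, but I did not measure it again.
- **Lever:** it looks upright again in the side picture.
- **Band:** its top edge in the side picture dropped about 2 pixels, roughly 7 mm. A fully seated band would give about 1.6 to 1.9 pixels.
- **Bystanders:** the block was found within about 2 pixels of its starting spot. I did not re-measure the splint, seater, dish and model, but the arm never went near them.

**What disagreed or failed**
- The crossbar slipped roughly 11 to 15 mm in the fingers, so the lever angle worked out from the arm, about -0.06 rad at the bottom, was not reliable. That is why I checked the band in the pictures.
- One automatic check of the foot against the ring failed because the gripper blocked the view. I used the later, clear wrist picture instead.
- I could not view the before-and-after close-up of the band because I had reached the picture limit, so I compared the pixel values directly.
- The wrist camera and the two fixed cameras disagreed by about 4 mm on where the ring is. I used positions relative to the ring within the same picture.

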